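# Start the downdraft sander at fan speed five

## Task

Set the downdraft sanding unit running at fan speed five: with one fingertip, not pinching the handle, push the pointer of the speed selector round click by click until it rests in the fifth click after off (the fifth dot). Then press the start button, the small plain one, fully in with a fingertip and let it spring back. Leave the mushroom stop button alone and all the loose things, on the unit and on the bench, where they are.

Things in the scene. Friction and masses are not known exactly. Their poses are not given: they have to be found in the camera images.
- sander: Grey steel downdraft sanding unit, 440 x 460 x 110 mm. Origin: on the bench under the middle of its control panel; x points from the panel to the slotted grille, away from the worker, y to his left, z up. Panel (aluminium strip, 130 mm deep) and grille lie 112 mm above the bench. Selector axis at x -18, y 115 mm; start at x 0, y -100; stop at x 0, y -180. A 50 mm rim guards the grille only.
- selector (a joint): Fan-speed selector, rad: 0 = off, grows clockwise seen from above, a click each 0.5236 (30 deg), speed six = 3.1416 at the end stop. Off (ring mark) points to the unit's +y, speed 3 to +x, 6 to -y; dots that grow mark 1 to 6. Sprung detent: 0.08 N m starts it, rising to 0.17 (6 N at 30 mm) just before half-way, past which it snaps into the next click. Starts in a click from off to 3.
- selector_axis (a point): The black selector handle's axis at its top, 30 mm above the panel; x points to the nose, z up. Hub: 40 mm across, up to 10 mm above the panel. On it a bar 14 mm wide (7 either side), from 24 mm behind the axis to the pointer's nose 42 mm ahead; its cheeks span 10 to 27 mm above the panel (19 mm behind to 37 ahead), its 4 mm middle rib with a white line reaches 30 mm.
- selector_nose (a point): The end of the pointer, 42 mm from the axis, at the top of the rib, 30 mm above the panel.
- cheek_push: The cheek on the selector bar's anticlockwise side (its flank faces the handle frame's +y, 7 mm from the axis line): pushing it turns the selector to higher speeds. Origin on the axis, at panel height.
- cheek_lead: The cheek on the selector bar's other, clockwise side (flank 7 mm to the handle frame's -y): pushing it turns the selector to lower speeds. Origin on the axis, at panel height.
- start (a joint): Start button, a plain black cylinder 25 mm across, m: 0 = out, 0.006 = fully pressed (downwards, 1.5 N to begin, 5 N at the bottom); springs back.
- start_top (a point): Centre of the start button's top, 14 mm above the panel when out (126 mm above the bench), 8 mm when fully in; its steel bezel is 33 mm across and 4 mm high.
- stop (a joint): Stop button with the mushroom head 40 mm across, 80 mm to the right of the start button, m: 0 = out, 0.006 = fully pressed; springs back.
- stop_top (a point): Centre of the stop button's mushroom head, its top 26 mm above the panel.
- sanding_block: Loose sanding block of pine with a cork face, 68 x 40 x 30 mm, on the control panel between the selector and the start button. Origin: middle of its underside, long side along x.
- small_bowl: Loose turned wooden small bowl 100 mm across, 58 mm high, on the grille. Origin: middle of its foot.
- wide_bowl: Loose turned wooden bowl 150 mm across, 60 mm high, on the grille. Origin: middle of its foot.
- dust_brush: Loose dusting brush 200 mm long, up to 30 mm high, lying on the grille. Origin: middle of its length, on the grille; handle to -x.
- gouge_long: Loose carving gouge 250 mm long, 28 mm thick, lying on the bench to the left of the unit. Origin: middle of its length, on the bench; blade to +x.
- gouge_short: Loose carving gouge 210 mm long, 26 mm thick, beside the other. Origin and axes alike.
- mallet: Loose carver's round mallet, 250 mm high, 92 mm across, standing on its head on the bench to the right of the unit. Origin: middle of its underside.
- tape_measure: Loose tape measure, 65 x 34 x 62 mm, standing on the bench to the right of the unit. Origin: middle of its underside.

How it is judged:
On the way, in this order (a step that is already met when the one before it is completed fails the run):
1. the selector has come to rest in the fifth click (value of joint selector between 2.498 and 2.738 rad and velocity of joint selector between -0.1 and 0.1 rad/s), for 0.2 s.
2. the start button is pressed in (value of joint start above 0.0045 m), for 0.04 s.
At the end, for the whole second after the job is handed in: The selector rests in the fifth click (within 0.12 rad of 2.618), the start button has been pressed in (over 4.5 of its 6 mm) with the selector there and has sprung back, the stop button is out, and every loose thing is within 20 mm of where it was (value of joint selector between 2.498 and 2.738 rad and velocity of joint selector between -0.05 and 0.05 rad/s and value of joint each of start, stop below 0.001 m and distance of each of sanding_block, small_bowl, wide_bowl, dust_brush, gouge_long, gouge_short, mallet, tape_measure from where it was at the start of the episode below 0.02 m); the robot touches nothing.
It fails at once if the selector's handle is pinched: both its cheeks are squeezed at once (contact force between the fingers and cheek_push above 1 N and contact force between the fingers and cheek_lead above 1 N).
It fails at once if start is pressed while the selector is not in the fifth click (value of joint start above 0.003 m and (value of joint selector below 2.418 rad or value of joint selector above 2.818 rad)).
It fails at once if the stop button is pressed (value of joint stop above 0.003 m).
It fails at once if a loose thing is moved or lifted (distance of any of sanding_block, small_bowl, wide_bowl, dust_brush, gouge_long, gouge_short, mallet, tape_measure from where it was at the start of the episode above 0.02 m).
It also fails if it takes over 48 s, if anything falls off the work surface, if the arm or the gripper's body presses on something with over 40 N, if the wrist force passes 120 N, or if a joint passes its speed limit or range.

## Robot

A 6-joint arm with a two-finger parallel gripper is mounted at the origin on the work surface. World frame = base frame: x ahead of the robot, y to its left, z up, the work surface at z = 0. Lengths are in m, angles in rad, forces in N, time in s.
With the tool pointing down it reaches from about 0.375 to 0.9 m from the base axis. Payload 3.1 kg.
Tool frame: the origin (TCP) lies between the finger pads; the fingertips stand 22 mm ahead of it and the grasp point (between the pads) lies 3 mm ahead of it; z points along the fingers, y is the line along which they close (so a half turn about z gives the same grasp; the last joint's range is limited). The gripper opens to 87 mm and grips with 3 to 60 N. Pads are 19 mm wide; open, the fingers measure 117 mm over their backs; the gripper's body (75 mm by 190 mm) begins 51 mm behind the grasp point.
Start: joints at [1.145, 0.527, 1.433, -0, 1.181, -0.178], TCP at [0.153, 0.606, 0.245] pointing down, gripper open.
Joint ranges: [-3.08, 3.08], [-0.75, 2.2], [0.22, 2.44], [-1.43, 4.57], [0, 2.65], [-2.85, 2.85]. Speed limits (rad/s): [2.79, 2.79, 3.14, 3.14, 3.14, 3.14].

## Interface

Orientations are given as a unit quaternion [x, y, z, w].
In Python, from rig import get_obs, camera, get_calibration, hand_in, cut_out gives the robot as it stands.
- The arm moves only by the shell command python3 -m inch 'ROWS' [OPENING] [FORCE]. ROWS is JSON, one flat list of numbers, 6 for each row, row after row: the shift along the tool's x, y, z scaled (see below), then the turn, a rotation vector about the tool's x, y, z scaled (see below). A call has 1 to 20 rows; each row is the pose to reach, as a shift and turn from the pose commanded when the call began, along the tool's axes at that moment; what a row does not reach only later rows make up. The controller multiplies each number of a shift by 0.08 m and each number of a turn by 90 degrees. A row lasts 1/12 s, in which the tool goes at most 41.7 mm and 7.16 degrees, less where a joint would pass 70% of its speed; a pose out of reach is approached as far as the arm can. A call with a number of a shift or a turn outside -1 to 1 is refused whole. A call with a gripper value outside its range is refused whole. OPENING is the finger opening in mm, from 0 to 87, set as the call begins (- or left out, the last holds). The fingers move at their own pace and stop on an object; FORCE is the grip in N (left out, the last holds). Time passes only in rows, so rows that repeat a pose let the fingers close. It gives the time, the measured TCP pose, the force, the opening and the grip force at its end, in the units of the state.
- get_obs(): the state, without advancing time (a new reading comes with each control period).
- camera(name): name is "side" or "top"; returns the picture (384x512x3 uint8, red, green, blue); there is no depth.
- get_calibration(name): a dict with "vertical_fov" (degrees; the focal length in pixels is half the picture's height over the tangent of half this angle, whatever the lens; pixels are square), "cx", "cy" (the principal point, pixels), "D" ([k1, k2, p1, p2, k3] as OpenCV has them; the pictures are not rectified), "T" (4x4, takes a point from camera to world coordinates). Camera axes: x right, y down, z forward; pixel columns grow to the right and rows downward; lengths in m; the calibration is good to about 2 mm. A picture is of the moment at which its call begins. get_calibration takes no time and is no camera call.
- hand_in(): hands the job in; it is judged then, once.
Trained networks look in the newest picture that a camera, given by its name, has taken for a name from the list of things; names that differ only in an ending like _2 or _b are one class to them, and where a whole thing is asked for, a point or a joint stands for the part that bears it (a point fixed in the world has none). Each returns a list of dicts, best first, with "conf" (0 to 1); they miss things now and then, are a little off and sometimes report something else, mostly with a low value. They report only what shows in the picture. A call takes as long as a camera call.
- cut_out(camera, thing): "region" (384x512 bool, what is visible of it) and "bbox" ([left, top, right, bottom] in pixels, round what is visible of it).
The state is a dict: "time": time; "q": joint angles; "joint_velocities": joint speeds; "joint_torque": joint torques, N m; "position": TCP position; "tool_rot": TCP orientation; "ft_force": force on the tool from outside, world axes, zero at the start; "moment": the same for the moment, N m; "grip_width": finger opening in m; "grip_force": force on a finger pad.
Only numpy, scipy, OpenCV 4.12 (cv2) and the standard library are available. Lean on these libraries where they do the work, as an engineer would, in place of code of your own. Each camera call takes 0.05 s, during which the arm holds its last target. There are 200 camera calls.

## Working session

There is one attempt and no reset: what is moved stays moved. The work goes in short steps, Python scripts to look and compute and a shell command to move; the robot and the scene stay as the last step left them, time stands still between calls to the robot, and variables do not carry over. Pictures are saved under pics/ and viewed, at most 10 in all, crops included, and the job is handed in when it is done.

```bash
ls; mkdir -p pics; cat > h.py <<'E'
import numpy as np, cv2
from rig import *
def K(n):
    c=get_calibration(n); f=192/np.tan(np.radians(c["vertical_fov"])/2)
    return np.array([[f,0,c["cx"]],[0,f,c["cy"]],[0,0,1]]),np.array(c["D"],float),np.array(c["T"])
def ray(n,uv,z):
    k,D,T=K(n); p=cv2.undistortPoints(np.array(uv,float).reshape(-1,1,2),k,D).reshape(-1,2)
    d=np.c_[p,np.ones(len(p))]@T[:3,:3].T; o=T[:3,3]
    return o+d*((z-o[2])/d[:,2])[:,None]
def proj(n,P):
    k,D,T=K(n); Ti=np.linalg.inv(T)
    return cv2.projectPoints(np.array(P,float).reshape(-1,3),cv2.Rodrigues(Ti[:3,:3])[0],Ti[:3,3],k,D)[0].reshape(-1,2)
E
python3 - <<'E'
from h import *
o=get_obs(); print({k:np.round(v,3) for k,v in o.items()})
for n in("top","side"):
    im=camera(n); cv2.imwrite(f"pics/{n}0.png",im[:,:,::-1]); k,D,T=K(n); print(n,k[0,0],D,np.round(T,3).tolist())
    for t in("selector","start","stop","sanding_block","sander","mallet","small_bowl"):
        for r in cut_out(n,t)[:2]:
            ys,xs=np.nonzero(r["region"]); print(t,round(r["conf"],2),np.round(r["bbox"]),len(xs),xs.mean().round(1),ys.mean().round(1))
E
```

```text
pics
{'time': np.float64(0.0), 'q': array([ 1.145,  0.528,  1.434, -0.   ,  1.181, -0.178]), 'joint_velocities': array([-0.001, -0.001, -0.001, -0.002, -0.   , -0.   ]), 'joint_torque': array([ 1.0000e-03, -4.4004e+01, -1.7660e+01,  6.4000e-02,  5.8000e-02,
       -0.0000e+00]), 'position': array([0.152, 0.605, 0.244]), 'tool_rot': array([ 0.123,  0.992, -0.001, -0.   ]), 'ft_force': array([-0.732,  0.281,  0.095]), 'moment': array([0.041, 0.007, 0.031]), 'grip_force': np.float64(0.0), 'grip_width': np.float64(0.087)}
top 382.8586456496017 [0.01705023 0.         0.         0.         0.        ] [[0.017, -0.992, 0.127, 0.396], [-1.0, -0.017, -0.001, 0.018], [0.004, -0.127, -0.992, 1.544], [0.0, 0.0, 0.0, 1.0]]
sanding_block 0.66 [254. 195. 267. 212.] 230 260.4 202.2
sanding_block 0.19 [116. 215. 159. 264.] 347 137.5 243.2
sander 0.93 [194. 100. 323. 228.] 11778 259.5 165.1
sander 0.24 [221. 200. 236. 219.] 135 229.2 208.5
mallet 0.69 [369. 191. 411. 215.] 667 388.3 202.3
small_bowl 0.67 [283. 144. 317. 176.] 554 299.7 160.2
side 497.88060668705623 [-0.04687188  0.          0.          0.          0.        ] [[0.766, -0.316, 0.56, -0.286], [-0.643, -0.379, 0.665, -1.005], [0.002, -0.87, -0.493, 0.877], [0.0, 0.0, 0.0, 1.0]]
selector 0.72 [220. 177. 233. 186.] 133 227.0 180.2
stop 0.52 [295. 211. 306. 223.] 97 300.1 214.1
sanding_block 0.92 [244. 180. 271. 201.] 358 255.9 191.5
sander 0.96 [192. 129. 393. 265.] 14400 293.4 196.0
sander 0.26 [222. 174. 235. 184.] 89 228.7 178.4
mallet 0.91 [369. 222. 413. 317.] 2346 390.8 278.7
small_bowl 0.57 [314. 172. 342. 202.] 686 327.0 185.4
small_bowl 0.55 [326. 317. 348. 359.] 570 335.0 336.3
```

```bash
python3 - <<'E'
import cv2
a=cv2.imread("pics/top0.png")[90:240,180:420]; cv2.imwrite("pics/topc.png",cv2.resize(a,(800,500),interpolation=cv2.INTER_CUBIC))
a=cv2.imread("pics/side0.png")[120:280,180:420]; cv2.imwrite("pics/sidec.png",cv2.resize(a,(800,533),interpolation=cv2.INTER_CUBIC))
E
```

```text
(no output)
```

View pics/topc.png

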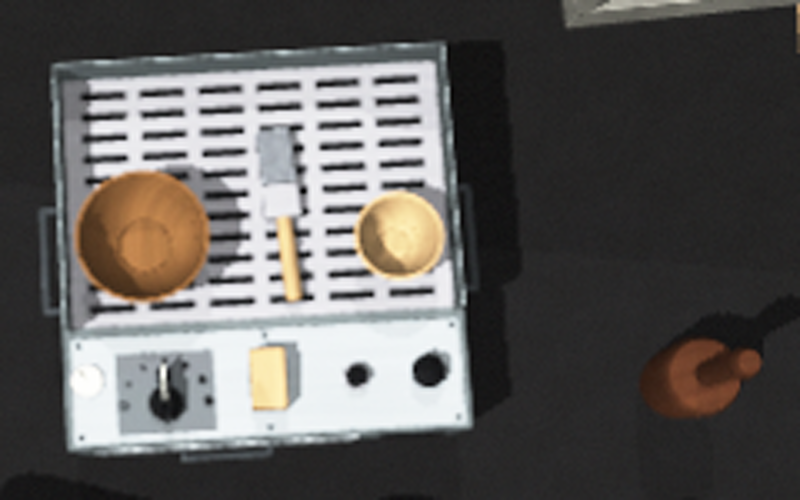

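View pics/sidec.png

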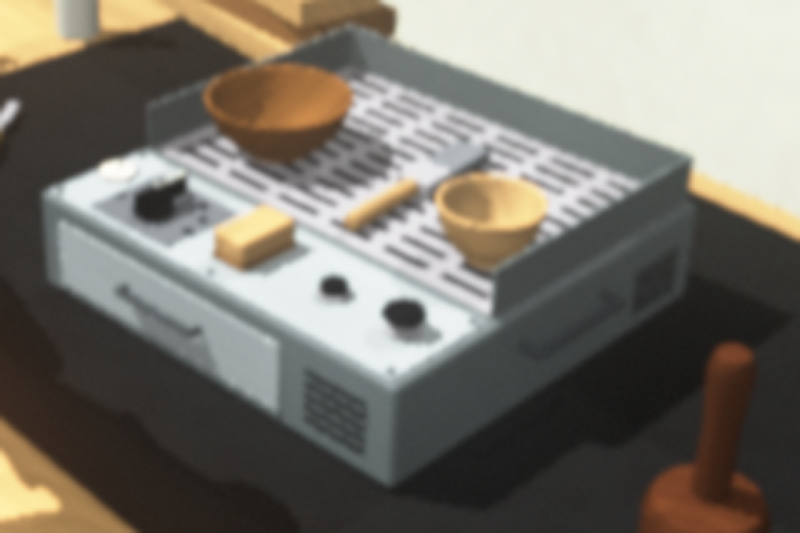

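The top crop shows the selector hub at about (168,400) and its nose at (165,365), pointing to the unit's +x, so it sits at speed 3. Start is at (358,375), stop at (430,370) and the block at (270,378). Next I fit the unit's pose from both views.

```bash
cat > fit.py <<'E'
from h import *
from scipy.optimize import least_squares
def blob(n,c,r,th):
    g=cv2.cvtColor(cv2.imread(f"pics/{n}0.png"),cv2.COLOR_BGR2GRAY).astype(float)
    x0,y0=int(c[0])-r,int(c[1])-r; s=g[y0:y0+2*r+1,x0:x0+2*r+1]; w=np.clip(th-s,0,None); Y,X=np.mgrid[y0:y0+2*r+1,x0:x0+2*r+1]
    return (w*X).sum()/w.sum(),(w*Y).sum()/w.sum()
t=lambda u,v:(180+u*.3,90+v*.3)
s=lambda u,v:(180+u*.3,120+v*.3)
o=[("top",blob("top",t(358,374),5,90),(0,-.1,.122),2),("top",blob("top",t(430,370),6,90),(0,-.18,.136),2),
("side",blob("side",s(335,286),5,90),(0,-.1,.122),2),("side",blob("side",s(405,315),7,90),(0,-.18,.13),1),
("top",t(68,450),(-.065,.22,.112),1),("top",t(470,425),(-.065,-.22,.112),1),("top",t(52,65),(.395,.22,.162),1),("top",t(445,43),(.395,-.22,.162),1),
("side",s(45,190),(-.065,.22,.112),1),("side",s(390,385),(-.065,-.22,.112),1),("side",s(690,160),(.395,-.22,.162),1),("side",s(355,28),(.395,.22,.162),1)]
def W(p,P):
    c,s_=np.cos(p[2]),np.sin(p[2]); return np.array([p[0]+c*P[0]-s_*P[1],p[1]+s_*P[0]+c*P[1],P[2]])
f=lambda p:np.concatenate([w*(proj(n,W(p,P))[0]-uv) for n,uv,P,w in o])
r=least_squares(f,[.4,0,0],loss="soft_l1")
if __name__=="__main__":
    print(r.x,np.degrees(r.x[2])); print(f(r.x).reshape(-1,2).round(1).tolist())
    for nm,P in dict(axis=(-.018,.115,.142),start=(0,-.1,.126),stop=(0,-.18,.138)).items(): print(nm,W(r.x,P).round(4))
    for n in("top","side"):
        im=cv2.imread(f"pics/{n}0.png"); a=proj(n,W(r.x,(-.018,.115,.142)))[0]; print(n,a)
        z=10; M=np.float64([[z,0,-z*(a[0]-22)],[0,z,-z*(a[1]-22)]]); im=cv2.warpAffine(im,M,(440,440),flags=cv2.INTER_CUBIC)
        for k in range(7):
            an=np.pi/2-k*np.pi/6
            for rr,zz,col in((.042,.142,(0,0,255)),(.036,.112,(0,255,0))):
                u=proj(n,W(r.x,(-.018+rr*np.cos(an),.115+rr*np.sin(an),zz)))[0]; u=M@[*u,1]; cv2.circle(im,(int(u[0]),int(u[1])),3,col,-1)
        cv2.circle(im,(220,220),3,(255,0,255),-1)
        L=im if n=="top" else np.hstack([L,im])
    cv2.imwrite("pics/sel.png",cv2.resize(L,(800,400)))
E
python3 fit.py
```

```text
[ 0.54382626 -0.01922712  0.08098136] 4.639889866338222
[[0.3, 0.6], [0.8, 0.1], [-0.2, 0.1], [-0.1, 0.0], [2.0, 0.5], [-1.1, 0.5], [-0.7, -7.3], [-1.7, -7.8], [-0.8, 1.3], [-0.9, -0.6], [5.1, -4.7], [2.8, -3.4]]
axis [0.5166 0.0939 0.142 ]
start [ 0.5519 -0.1189  0.126 ]
stop [ 0.5584 -0.1986  0.138 ]
top [229.40236925 210.42816964]
side [225.16077576 176.270128  ]
```

View pics/sel.png

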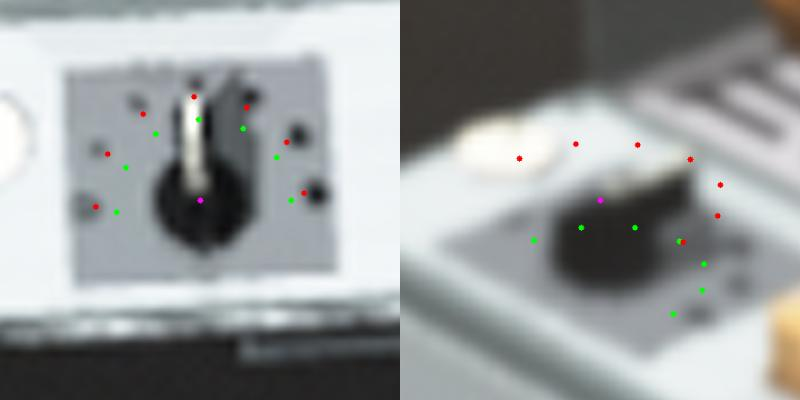

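The selector is in click 3: the nose lies on the third red mark, and the dots ring matches. The residuals suggest the unit is 460 wide in y and 440 deep in x. I'll refit with those sizes and work out the targets.

```bash
sed -i 's/,\.22,/,.23,/g; s/-\.22,/-.23,/g; s/(\.395/(.375/g' fit.py; python3 fit.py
cat > tgt.py <<'E'
import sys; from fit import *
from scipy.spatial.transform import Rotation as R
# unit-frame target TCP (x,y,z), tool-y world angle: number units in tool axes from the measured pose
def need(P,yaw=None):
    o=get_obs(); q=R.from_quat(o["tool_rot"]).as_matrix()
    d=q.T@(np.array(P)-o["position"]); y=np.degrees(np.arctan2(q[1,1],q[0,1]))
    print("t",round(float(o["time"]),2),"pos",o["position"].round(4),"yaw",y.round(2),"F",o["ft_force"].round(1),"shift/.08",(d/.08).round(3),"turn",None if yaw is None else round(-(yaw-y)/90,3))
def selpose(ang_deg,r=.028,off=.022,z=.112+.013+.022):  # ang: handle angle from off
    a=np.pi/2-np.radians(ang_deg); P=(-.018+r*np.cos(a)-off*np.sin(a),.115+r*np.sin(a)+off*np.cos(a),z)
    return W(r_.x,P),np.degrees(a+r_.x[2])+90
from fit import r as r_
E
python3 - <<'E'
from tgt import *
for a in(60,75,90): print(a,selpose(a))
need(*selpose(75,z=.245))
print(ray("top",[(388,212)],.05))
print(R.from_quat(get_obs()["tool_rot"]).as_matrix().round(3))
E
```

```text
[ 0.54544883 -0.01848638  0.06900253] 3.953553675387983
[[-0.1, 0.4], [0.5, 0.3], [-0.3, -0.2], [-0.4, 0.0], [-1.1, -0.5], [1.2, 0.6], [-2.2, -3.2], [2.4, -2.6], [-1.9, -0.4], [1.3, 0.9], [5.3, -1.2], [-1.2, -2.8]]
axis [0.5196 0.095  0.142 ]
start [ 0.5523 -0.1182  0.126 ]
stop [ 0.5579 -0.1981  0.138 ]
top [229.13384351 209.61442371]
side [225.72243127 175.85281739]
60 (array([0.53050095, 0.12888626, 0.147     ]), np.float64(123.95355367538798))
75 (array([0.53889893, 0.12490054, 0.147     ]), np.float64(108.95355367538798))
90 (array([0.54597918, 0.11887707, 0.147     ]), np.float64(93.95355367538798))
t 0.8 pos [0.1526 0.606  0.2446] yaw 75.86 F [-0.3  0.5  0.2] shift/.08 [-6.151e+00 -4.653e+00 -5.000e-03] turn -0.368
[[ 0.52926864 -0.52113627  0.05      ]]
[[-0.97   0.244 -0.   ]
 [ 0.244  0.97   0.   ]
 [ 0.     0.    -1.   ]]
```

```bash
python3 - <<'E'
s=open("fit.py").read()
s=s.replace("def W(","d=lambda u,v:(229.40+(u-200)/9.09,210.43+(v-200)/9.09)\no=o[:4]+o[4:6]+o[8:10]+[('top',d(201,200.5),(-.018,.115,.112),2),('top',d(85,207),(-.018,.163,.112),1),('top',d(317,194),(-.018,.067,.112),1)]\ndef W(",1)
open("fit.py","w").write(s)
E
python3 fit.py; python3 -c "
from tgt import *
need(*selpose(75,z=.235))"
```

```text
[ 0.54559269 -0.01830661  0.07209942] 4.130992638994695
[[-0.2, 0.1], [0.3, -0.0], [-0.2, -0.4], [-0.2, -0.1], [-1.1, -0.4], [1.2, 0.4], [-2.1, -0.3], [1.5, 0.8], [0.0, -0.2], [-0.0, -0.1], [0.0, -0.1]]
axis [0.5194 0.0951 0.142 ]
start [ 0.5528 -0.118   0.126 ]
stop [ 0.5586 -0.1978  0.138 ]
top [229.10549474 209.67024551]
side [225.64983116 175.86151509]
t 0.8 pos [0.1526 0.606  0.2446] yaw 75.86 F [-0.3  0.5  0.2] shift/.08 [-6.147 -4.652  0.12 ] turn -0.37
```

```bash
python3 -m inch '[-0.5,-0.38,0,0,0,0,-1,-0.76,0,0,0,0,-1,-0.76,0,0,0,0]' 0 20; python3 -m inch '[-0.5,-0.38,0,0,0,0,-1,-0.76,0,0,0,0,-1,-0.76,0,0,0,0]'; python3 -m inch '[-0.5,-0.38,0,0,0,0,-1,-0.76,0,0,0,0,-1,-0.76,0,0,0,0]'; python3 -m inch '[-0.5,-0.38,0,0,0,0,-1,-0.76,0,0,0,0,-1,-0.76,0,0,0,0]';python3 -c "
from tgt import *
need(*selpose(75,z=.235))"
```

```text
time: 1.05
position: [0.2169, 0.5244, 0.2443]
tool_rot: [0.123, 0.992, -0.002, 0.0]
ft_force: [0.2, 0.9, -0.9]
grip_width: 0.0741
grip_force: 0.0
time: 1.3
position: [0.2801, 0.4458, 0.2446]
tool_rot: [0.124, 0.992, -0.001, 0.001]
ft_force: [0.1, 0.8, -0.2]
grip_width: 0.055
grip_force: 0.0
time: 1.55
position: [0.3433, 0.3676, 0.2448]
tool_rot: [0.124, 0.992, -0.0, 0.001]
ft_force: [0.3, -0.1, 0.0]
grip_width: 0.0349
grip_force: 0.0
time: 1.8
position: [0.4066, 0.2891, 0.2449]
tool_rot: [0.124, 0.992, -0.0, 0.001]
ft_force: [-0.2, 0.7, 0.2]
grip_width: 0.0149
grip_force: 0.0
t 1.8 pos [0.4066 0.2891 0.2449] yaw 75.72 F [-0.2  0.7  0.2] shift/.08 [-2.104 -1.58   0.13 ] turn -0.371
```

```bash
python3 -m inch '[-0.5,-0.38,0,0,0,0,-1,-0.75,0,0,0,0,-1,-0.75,0,0,0,0]'; python3 -m inch '[-0.4,-0.3,0,0,0,-0.07,-0.8,-0.6,0,0,0,-0.14,-0.8,-0.6,0,0,0,-0.205,-0.8,-0.6,0,0,0,-0.205,-0.8,-0.6,0,0,0,-0.205]';python3 -c "
from tgt import *
need(*selpose(90,off=.032))"
```

```text
time: 2.05
position: [0.4702, 0.211, 0.245]
tool_rot: [0.124, 0.992, -0.0, 0.002]
ft_force: [0.6, 0.6, -0.0]
grip_width: 0.0012
grip_force: 0.0
time: 2.47
position: [0.5164, 0.152, 0.2444]
tool_rot: [-0.036, 0.999, 0.0, -0.001]
ft_force: [-0.5, 0.3, -0.2]
grip_width: 0.0002
grip_force: 0.0
t 2.47 pos [0.5164 0.152  0.2444] yaw 94.1 F [-0.5  0.3 -0.2] shift/.08 [-0.337 -0.312  1.216] turn -0.0
```

```bash
python3 -m inch '[-0.34,-0.31,0.2,0,0,0,-0.34,-0.31,0.6,0,0,0,-0.34,-0.31,0.85,0,0,0,-0.34,-0.31,0.85,0,0,0,-0.34,-0.31,0.85,0,0,0]';python3 -c "
from tgt import *
need(*selpose(90,off=.032))
L=[]
for n in('top','side'):
    im=camera(n)[:,:,::-1].copy(); cv2.imwrite(f'pics/{n}1.png',im)
    a=proj(n,W(r_.x,(-.018,.115,.142)))[0]; z=8; M=np.float64([[z,0,-z*(a[0]-25)],[0,z,-z*(a[1]-30)]]); L.append(cv2.warpAffine(im,M,(400,400),flags=cv2.INTER_CUBIC))
cv2.imwrite('pics/chk1.png',np.hstack(L))"
```

```text
time: 2.88
position: [0.5441, 0.1306, 0.1758]
tool_rot: [-0.038, 0.999, 0.0, -0.002]
ft_force: [-0.2, 0.5, 0.5]
grip_width: 0.0007
grip_force: 0.0
t 2.88 pos [0.5441 0.1306 0.1758] yaw 94.32 F [-0.2  0.5  0.5] shift/.08 [-0.011 -0.02   0.36 ] turn 0.002
```

View pics/chk1.png

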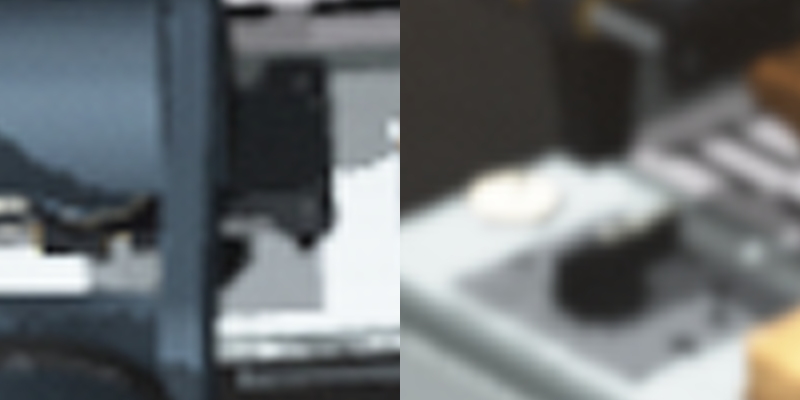

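The side view shows the fingertips at about (600,160), beside and above the pointer at about (640,230), with a gap to the handle. I'll descend and watch the force.

```bash
python3 -m inch '[0,-0.01,0.15,0,0,0,0,-0.01,0.3,0,0,0,0,-0.01,0.35,0,0,0,0,-0.01,0.35,0,0,0,0,-0.01,0.35,0,0,0]'; python3 -m inch '[0,-0.04,0,0,0,0,0,-0.08,0,0,0,0,0,-0.08,0,0,0,0,0,-0.08,0,0,0,0]';python3 -c "
from tgt import *
need(*selpose(90))
need(*selpose(105))"
```

```text
time: 3.4
position: [0.5463, 0.129, 0.1496]
tool_rot: [-0.038, 0.999, 0.0, 0.001]
ft_force: [0.5, 0.2, -0.8]
grip_width: 0.0004
grip_force: 0.0
time: 3.73
position: [0.5466, 0.1219, 0.149]
tool_rot: [-0.037, 0.999, -0.0, 0.0]
ft_force: [-0.5, 0.3, 0.2]
grip_width: 0.0002
grip_force: 0.0
t 3.73 pos [0.5466 0.1219 0.149 ] yaw 94.27 F [-0.5  0.3  0.2] shift/.08 [ 0.014 -0.035  0.025] turn 0.002
t 3.73 pos [0.5466 0.1219 0.149 ] yaw 94.27 F [-0.5  0.3  0.2] shift/.08 [-0.045 -0.135  0.025] turn 0.168
```

```bash
python3 -m inch '[0.01,-0.035,0.02,0,0,0,0.01,-0.035,0.02,0,0,0,0,-0.05,0.02,0,0,0.03,-0.01,-0.067,0.02,0,0,0.056,-0.02,-0.083,0.02,0,0,0.083,-0.03,-0.1,0.02,0,0,0.111,-0.03,-0.1,0.02,0,0,0.111,-0.03,-0.1,0.02,0,0,0.111]';python3 -c "
from tgt import *
need(*selpose(100))
need(*selpose(115))
print(get_obs()['moment'])"
```

```text
time: 4.4
position: [0.5487, 0.115, 0.1468]
tool_rot: [0.049, 0.999, 0.0, -0.001]
ft_force: [-0.3, 2.7, 0.9]
grip_width: 0.0004
grip_force: 1.4
t 4.4 pos [0.5487 0.115  0.1468] yaw 84.37 F [-0.3  2.7  0.9] shift/.08 [-0.011 -0.01  -0.003] turn 0.003
t 4.4 pos [0.5487 0.115  0.1468] yaw 84.37 F [-0.3  2.7  0.9] shift/.08 [-0.069 -0.11  -0.003] turn 0.169
[0.48193645 0.17717775 0.01486833]
```

```bash
python3 -m inch '[-0.01,-0.016,0,0,0,0.028,-0.023,-0.032,0,0,0,0.056,-0.032,-0.048,0,0,0,0.083,-0.032,-0.048,0,0,0,0.083,-0.032,-0.048,0,0,0,0.083]';python3 -c "
from tgt import *
need(*selpose(108))
need(*selpose(115))"
```

```text
time: 4.82
position: [0.5512, 0.1104, 0.1468]
tool_rot: [0.114, 0.994, -0.0, -0.0]
ft_force: [-1.5, 1.4, -0.7]
grip_width: 0.0005
grip_force: 0.7
t 4.82 pos [0.5512 0.1104 0.1468] yaw 76.96 F [-1.5  1.4 -0.7] shift/.08 [-0.009 -0.007 -0.003] turn 0.009
t 4.82 pos [0.5512 0.1104 0.1468] yaw 76.96 F [-1.5  1.4 -0.7] shift/.08 [-0.039 -0.052 -0.003] turn 0.087
```

```bash
python3 -m inch '[-0.01,-0.016,0,0,0,0.028,-0.023,-0.032,0,0,0,0.056,-0.032,-0.048,0,0,0,0.083,-0.032,-0.048,0,0,0,0.083]';python3 -c "
from tgt import *
need(*selpose(115))
L=[]
for n in('top','side'):
    im=camera(n)[:,:,::-1].copy(); cv2.imwrite(f'pics/{n}2.png',im)
    a=proj(n,W(r_.x,(-.018,.115,.142)))[0]; z=8; M=np.float64([[z,0,-z*(a[0]-25)],[0,z,-z*(a[1]-25)]]); L.append(cv2.warpAffine(im,M,(400,400),flags=cv2.INTER_CUBIC))
cv2.imwrite('pics/chk2.png',np.hstack(L))"
```

```text
time: 5.15
position: [0.5536, 0.1053, 0.147]
tool_rot: [0.179, 0.984, -0.0, 0.001]
ft_force: [0.2, -0.2, 0.5]
grip_width: 0.0008
grip_force: 0.0
t 5.15 pos [0.5536 0.1053 0.147 ] yaw 69.42 F [ 0.2 -0.2  0.5] shift/.08 [0.005 0.003 0.   ] turn 0.003
```

View pics/chk2.png

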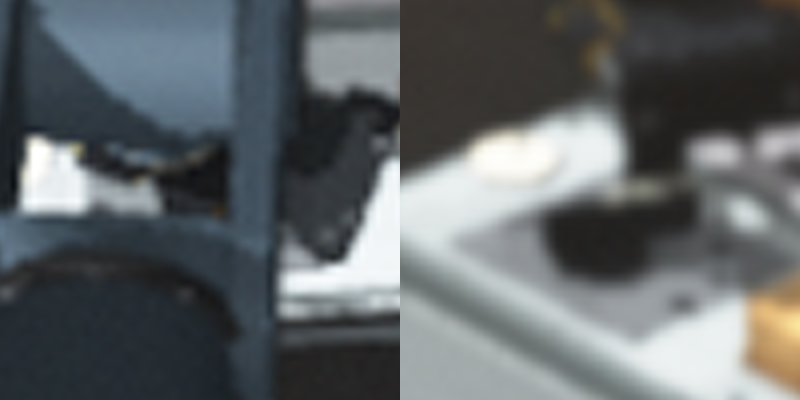

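Side view: the white line runs from (610,195) to (697,182), which fits click 4, and the force is zero there. The second click is next.

```bash
python3 -m inch '[-0.01,-0.016,0,0,0,0.028,-0.023,-0.032,0,0,0,0.056,-0.032,-0.048,0,0,0,0.083,-0.042,-0.065,0,0,0,0.111,-0.051,-0.083,0,0,0,0.139,-0.059,-0.1,0,0,0,0.167,-0.059,-0.1,0,0,0,0.167]';python3 -c "
from tgt import *
need(*selpose(130))
need(*selpose(138))"
```

```text
time: 5.83
position: [0.5547, 0.0974, 0.147]
tool_rot: [0.306, 0.952, 0.001, -0.0]
ft_force: [0.3, 2.4, 0.2]
grip_width: 0.0007
grip_force: 1.0
t 5.83 pos [0.5547 0.0974 0.147 ] yaw 54.35 F [0.3 2.4 0.2] shift/.08 [-0.008 -0.008 -0.   ] turn 0.002
t 5.83 pos [0.5547 0.0974 0.147 ] yaw 54.35 F [0.3 2.4 0.2] shift/.08 [-0.043 -0.059 -0.   ] turn 0.091
```

```bash
python3 -m inch '[-0.01,-0.016,0,0,0,0.028,-0.023,-0.032,0,0,0,0.056,-0.032,-0.048,0,0,0,0.083,-0.036,-0.053,0,0,0,0.09,-0.036,-0.053,0,0,0,0.09,-0.036,-0.053,0,0,0,0.09]';python3 -c "
from tgt import *
need(*selpose(138))"
```

```text
time: 6.33
position: [0.5546, 0.0916, 0.147]
tool_rot: [0.372, 0.928, -0.0, 0.0]
ft_force: [0.6, 1.3, 0.3]
grip_width: 0.0003
grip_force: 0.4
t 6.33 pos [0.5546 0.0916 0.147 ] yaw 46.37 F [0.6 1.3 0.3] shift/.08 [-0.002  0.001 -0.   ] turn 0.003
```

```bash
python3 -m inch '[-0.01,-0.016,0,0,0,0.028,-0.016,-0.023,0,0,0,0.04,-0.016,-0.023,0,0,0,0.04,-0.016,-0.023,0,0,0,0.04]';python3 -c "
from tgt import *
need(*selpose(142))"
```

```text
time: 6.67
position: [0.5541, 0.0891, 0.1469]
tool_rot: [0.401, 0.916, -0.0, -0.0]
ft_force: [0.5, 0.1, -0.3]
grip_width: 0.0003
grip_force: 0.0
t 6.67 pos [0.5541 0.0891 0.1469] yaw 42.73 F [ 0.5  0.1 -0.3] shift/.08 [-0.003  0.003 -0.001] turn 0.007
```

```bash
python3 -m inch '[0,0.08,0,0,0,0,0,0.12,0,0,0,0,0,0.12,-0.3,0,0,0,0,0.12,-0.7,0,0,0,0,0.12,-1,0,0,0,0,0.12,-1,0,0,0,0,0.12,-1,0,0,0]';python3 -c "
from tgt import *
P=W(r_.x,(0,-.1,.126)); need((P[0],P[1],.22),94)"
```

```text
time: 7.25
position: [0.5625, 0.0963, 0.2285]
tool_rot: [0.401, 0.916, 0.001, 0.002]
ft_force: [-0.9, -0.0, -0.9]
grip_width: 0.0003
grip_force: 0.0
t 7.25 pos [0.5625 0.0963 0.2285] yaw 42.69 F [-0.9 -0.  -0.9] shift/.08 [-1.887 -1.906  0.107] turn -0.57
```

```bash
python3 -m inch '[-0.35,-0.35,0,0,0,0,-0.7,-0.7,0,0,0,0,-0.95,-0.95,0,0,0,0,-0.95,-0.95,0,0,0,0]';python3 -m inch '[-0.35,-0.35,0,0,0,0,-0.7,-0.7,0,0,0,0,-0.94,-0.95,0,0,0,0,-0.94,-0.95,0,0,0,0,-0.94,-0.95,0,0,0,0]';python3 -c "
from tgt import *
P=W(r_.x,(0,-.1,.126)); need((P[0],P[1],.126+.022))
L=[]
for n in('top','side'):
    im=camera(n)[:,:,::-1].copy(); cv2.imwrite(f'pics/{n}3.png',im)
    a=proj(n,W(r_.x,(-.018,.0,.142)))[0]; z=6; M=np.float64([[z,0,-z*(a[0]-33)],[0,z,-z*(a[1]-33)]]); L.append(cv2.warpAffine(im,M,(400,400),flags=cv2.INTER_CUBIC))
cv2.imwrite('pics/chk3.png',np.hstack(L))"
```

```text
time: 7.58
position: [0.5565, -0.0158, 0.2254]
tool_rot: [0.403, 0.915, -0.001, -0.001]
ft_force: [0.5, 0.6, 0.8]
grip_width: 0.0006
grip_force: 0.0
time: 8.0
position: [0.5512, -0.1188, 0.2255]
tool_rot: [0.403, 0.915, 0.0, -0.001]
ft_force: [0.6, 0.7, -0.4]
grip_width: -0.0
grip_force: 0.0
t 8.0 pos [ 0.5512 -0.1188  0.2255] yaw 42.49 F [ 0.6  0.7 -0.4] shift/.08 [-0.009  0.021  0.968] turn None
```

View pics/chk3.png

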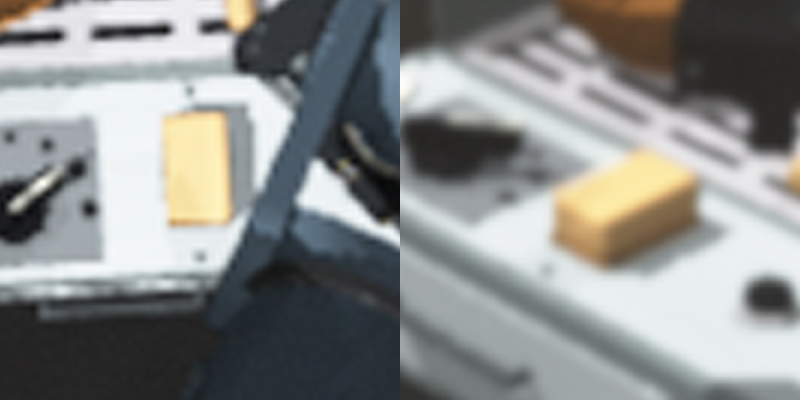

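The top view shows the pointer from (15,210) to (80,165) on the fifth dot, with dot 6 free at (90,210). The block is undisturbed. Now I'll press start.

```bash
python3 -m inch '[-0.01,0.02,0.3,0,0,0,-0.01,0.02,0.7,0,0,0,-0.01,0.02,0.9,0,0,0,-0.01,0.02,0.9,0,0,0,-0.01,0.02,0.9,0,0,0]';python3 -m inch '[0,0,0.05,0,0,0,0,0,0.1,0,0,0,0,0,0.14,0,0,0,0,0,0.15,0,0,0,0,0,0.15,0,0,0,0,0,0.15,0,0,0]'
```

```text
time: 8.52
position: [0.553, -0.1158, 0.154]
tool_rot: [0.401, 0.916, 0.0, -0.002]
ft_force: [0.8, -0.7, -0.0]
grip_width: 0.0001
grip_force: 0.0
time: 9.02
position: [0.5547, -0.1177, 0.1439]
tool_rot: [0.402, 0.916, 0.0, 0.001]
ft_force: [1.7, 0.9, 3.7]
grip_width: 0.0007
grip_force: 2.0
```

```bash
python3 -m inch '[0,0,0.025,0,0,0,0,0,0.05,0,0,0,0,0,0.05,0,0,0,0,0,0.05,0,0,0,0,0,0.05,0,0,0]'
```

```text
time: 9.43
position: [0.5547, -0.1177, 0.1421]
tool_rot: [0.402, 0.916, 0.0, 0.002]
ft_force: [-1.5, 3.7, 20.5]
grip_width: 0.0006
grip_force: 10.1
```

Bottomed out at 20 N, so it is fully pressed. I'll raise the hand clear and check.

```bash
python3 -m inch '[0,0,-0.2,0,0,0,0,0,-0.6,0,0,0,0,0,-1,0,0,0,0,0,-1,0,0,0]';python3 -m inch '[0.3,0,-0.4,0,0,0,0.6,0,-0.8,0,0,0,1,0,-1,0,0,0,1,0,-1,0,0,0]';python3 -m inch '[0.5,0,0,0,0,0,1,0,0,0,0,0,1,0,0,0,0,0,1,0,0,0,0,0,1,0,0,0,0,0]';python3 -c "
from tgt import *
L=[]
for n in('top','side'):
    im=camera(n)[:,:,::-1].copy(); cv2.imwrite(f'pics/{n}4.png',im)
    a=proj(n,W(r_.x,(.1,.0,.142)))[0]; z=3; M=np.float64([[z,0,-z*(a[0]-66)],[0,z,-z*(a[1]-66)]]); L.append(cv2.warpAffine(im,M,(400,400),flags=cv2.INTER_CUBIC))
cv2.imwrite('pics/chk4.png',np.hstack(L)); print(get_obs()['joint_velocities'].round(3))"
```

```text
time: 9.77
position: [0.5562, -0.1192, 0.2242]
tool_rot: [0.401, 0.916, -0.001, 0.005]
ft_force: [1.8, -0.7, -0.0]
grip_width: 0.0006
grip_force: 0.0
time: 10.1
position: [0.4961, -0.0559, 0.3013]
tool_rot: [0.401, 0.916, 0.0, -0.0]
ft_force: [-0.0, -0.7, -0.3]
grip_width: 0.0004
grip_force: 0.0
time: 10.52
position: [0.4455, -0.0004, 0.2986]
tool_rot: [0.401, 0.916, -0.0, 0.0]
ft_force: [-0.2, 0.0, -0.5]
grip_width: 0.0006
grip_force: 0.0
[-0.004  0.004 -0.005  0.004  0.003  0.001]
```

View pics/chk4.png

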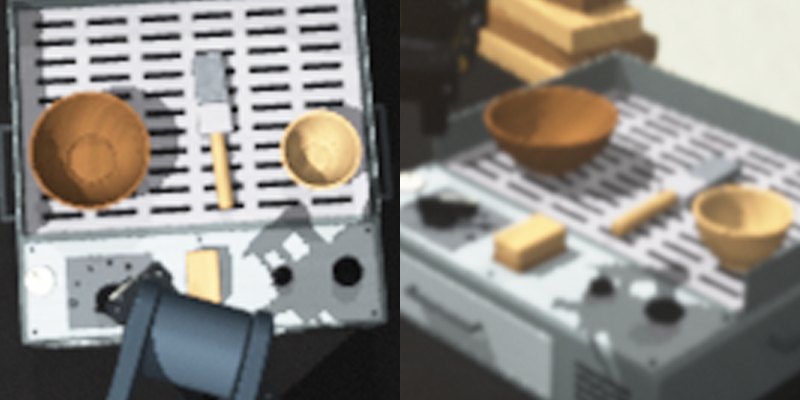

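The bowls (90,150) and (320,148), the brush and the block (203,275) are in place. The buttons at (282,276) and (347,270) are out, and the hand is clear at z 0.30.

```bash
python3 -c "
from rig import hand_in; print(hand_in())"
```

```text
the job is handed in; nothing more can be done
None
```

The job is handed in, with no verdict returned: the selector was pushed from click 3 to the fifth dot, start was pressed to its stop (about 20 N) and sprang back, and in the last pictures the stop button and the things on the unit looked unmoved (the things on the bench were not checked).

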